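Shut the sample drawer, then present the notched glass plate label up

TASK

The sample jar is loaded: push the grey drawer of the small white cabinet fully shut, then take that sample's glass plate, the one with the frosted end and the cut corner, out of the blue rack by its clear part, fingers off the frosted end. Hold it up about 20 cm above the black reading pad with the label over the middle of the pad and the label face tipped up by about 45 degrees, so that it can be read from above; the notched corner tells which end is frosted and so which face bears the label. Finish while still holding it there steadily, with the drawer still shut; leave the jars, the bottle and the two plain plates where they are.

Things in the scene. Friction and masses are not known exactly. Their poses are not given: they have to be found in the camera images.
- archive_drawer0 (a joint): how far the drawer is open, m: 0 fully shut, 0.03 to 0.085 at the start; it slides stiffly (about 1 N of friction) and stays where it is left
- archive_drawer0_handle (a point): middle of the drawer's horizontal bar handle (steel bar 80 mm long, parallel to the drawer front, its axis 35 mm out from the front, 62 mm above the table); moves with the drawer. There is free space in front of it
- archive: small white fixed cabinet, 170 (x) x 160 (y) x 100 mm high, one grey-fronted drawer holding a white jar; origin at the centre of its underside. The drawer opens along the cabinet's own -x and is shut by pushing along its +x; shut, the handle lies 120 mm from the origin along -x
- rack: blue plastic rack fixed to the table, 130 x 130 mm, base 10 mm thick, set any way round; origin at the centre of its underside. Three plates stand in slots parallel to its x, at y = -45, 0, +45 mm, between ribs 28 mm high (above the table) at 26 to 60 mm from the plate's middle; no ribs at the middle. Plates lift straight up out
- plate: the sample's glass plate, 120 long (x), 8 thick (y), 55 mm high (z), 120 g, standing on a long edge, top 65 mm above the table. Origin: middle of the lower edge. Clear greenish; frosted white from x = 26 to 60 mm, with a 12 mm square notch in that end's upper corner (always on top). The label is on that end\'s +y face: with the notched end pointing away from you it is the left face
- label (a point): centre of the label (white paper, green band, dark bars): at x = 43, y = 4, z = 23.5 mm of the plate's frame
- plate_mid (a point): middle of the plate, at z = 27.5 mm of its frame
- blank1: plain clear greenish glass plate, 120 x 8 x 55 mm, no frosting, no notch, standing in another slot; leave it
- blank2: a second plain plate like blank1, in the remaining slot; leave it
- pad: flat black reading pad with a green border, 130 x 130 x 3 mm, fixed to the table; origin at the centre of its underside
- jar1: white lidded jar, 58 mm across, 48 mm high, standing loose; origin at the centre of its underside; leave it
- jar2: another such jar
- jar3: another such jar
- wash: white bottle with a blue cap, 64 mm across, 170 mm high, loose; origin at the centre of its underside; leave it
Not all that is in view belongs to the job. Several things look just like the pad: the one meant starts farthest to the robot's left.

How it is judged:
On the way, in this order (a step that is already met when the one before it is completed fails the run):
1. the drawer is fully shut while the plate still stands in the rack (value of joint archive_drawer0 below 0.004 m and distance of plate from where it was at the start of the episode below 0.02 m), for 0.2 s.
2. the plate is lifted clear of the rack in the fingers (height (world z) of plate_mid above 0.1 m and contact force between the fingers and plate above 1 N), for 0.2 s.
At the end, for the whole second after the job is handed in: fingers hold the plate still, its middle 130 to 300 mm up, label centre within 50 mm (level) of the pad's centre, label face within 1.0 rad of straight up, plate off the rack; drawer open under 6 mm; jars, bottle, plain plates within 30 mm of their places (value of joint archive_drawer0 below 0.006 m and contact force between the fingers and plate above 1 N and contact force between plate and rack below 0.1 N and height (world z) of plate_mid between 0.13 and 0.3 m and horizontal distance between label and pad below 0.05 m and angle between plate's own y axis and vertical below 1 rad and linear speed of plate below 0.03 m/s and distance of each of jar1, jar2, jar3, wash, blank1, blank2 from where it was at the start of the episode below 0.03 m); the arm keeps its last pose, push and grip.
It fails at once if the fingers press on the frosted end (geoms plate_c1, plate_c2) (contact force between the fingers and plate_c1 above 1 N or contact force between the fingers and plate_c2 above 1 N).
It fails at once if a jar, the bottle or a plain plate is knocked more than 30 mm away (distance of any of jar1, jar2, jar3, wash, blank1, blank2 from where it was at the start of the episode above 0.03 m).
It also fails if it takes over 54 s, if anything falls off the work surface, if the arm or the gripper's body presses on something with over 40 N, if the wrist force passes 120 N, or if a joint passes its speed limit or range.

ROBOT

A 6-joint arm with a two-finger parallel gripper is mounted at the origin on the work surface. World frame = base frame: x ahead of the robot, y to its left, z up, the work surface at z = 0. Lengths are in m, angles in rad, forces in N, time in s.
With the tool pointing down it reaches from about 0.375 to 0.9 m from the base axis. Payload 3.1 kg.
Tool frame: the origin (TCP) lies on the centre line of the jaws, within the pads' length; the fingertips stand 25 mm ahead of it and the grasp point (between the pads) lies 6 mm ahead of it (arm.nose_length is the distance from the TCP to the fingertips, in m); z points along the fingers, y is the line along which they close (so a half turn about z gives the same grasp; the last joint's range is limited). The gripper opens to 85 mm and grips with 20 to 120 N. Pads are 22 mm wide; open, the fingers measure 114 mm over their backs; the gripper's body (76 mm by 85 mm) begins 54 mm behind the grasp point. The pads swing forward as they close: fully open they stand 13 mm farther back than shut.
Start: joints at [1.119, 0.527, 1.433, -0, 1.181, -0.178], TCP at [0.168, 0.602, 0.236] pointing down, gripper open.
Joint ranges: [-3.08, 3.08], [-0.75, 2.2], [0.22, 2.44], [-1.43, 4.57], [0, 2.65], [-2.85, 2.85]. Speed limits (rad/s): [2.79, 2.79, 3.14, 3.14, 3.14, 3.14].

INTERFACE

Orientations are given as a rotation vector (axis times angle).
In Python, from rig import arm, cams gives the robot as it stands.
- The arm moves only by the tool play_rows, never from a script. Its argument "motion" is a list of rows, each a list of 6 numbers: the shift along the world's x, y, z in m, then the turn, a rotation vector about the world's x, y, z in degrees. A call has exactly 8 rows; each row is the pose to reach, as a shift and turn from the pose commanded when the call began; what a row does not reach only later rows make up. A row lasts 1/10 s, in which the tool goes at most 50 mm and 8.59 degrees, less where a joint would pass 70% of its speed; a pose out of reach is approached as far as the arm can. A call with a gripper value outside its range is refused whole. "hand" is the finger opening in m, from 0 to 0.0854, set as the call begins (left out, the last holds). The fingers move at their own pace and stop on an object; "squeeze" is the grip in N (left out, the last holds). Time passes only in rows, so rows that repeat a pose let the fingers close, or fill a call up. It gives the time, the measured TCP pose, the force, the opening and the grip force at its end, in the units of the state.
- arm.get_obs(): the state, without advancing time (a new reading comes with each control period).
- cams.grab_frame(name): name is "side" or "top"; returns a dict with "color" (480x640x3 uint8, red, green, blue), "mtx" (3x3 intrinsics, pixels), "pose" (4x4, takes a point from camera to world coordinates). Camera axes: x right, y down, z forward; pixel columns grow to the right and rows downward; lengths in m; the calibration is good to about 2 mm. A picture is of the moment at which its call begins. There is no depth.
- arm.close_job(): hands the job in; it is judged then, once.
The state is a dict: "t": time; "joint_pos": joint angles; "dq": joint speeds; "joint_torque": joint torques, N m; "tool_pos": TCP position; "orientation": TCP orientation; "wrist_force": force on the tool from outside, world axes, zero at the start; "wrist_torque": the same for the moment, N m; "grip_width": finger opening in m; "finger_force": force on a finger pad.
Only numpy, scipy, OpenCV 4.12 (cv2) and the standard library are available. Lean on these libraries where they do the work, as an engineer would, in place of code of your own. Each camera call takes 0.05 s, during which the arm holds its last target. There are 200 camera calls.

## Working session

There is one attempt and no reset: what is moved stays moved. The work goes in short steps, Python scripts to look and compute and a tool call to move; the robot and the scene stay as the last step left them, time stands still between calls to the robot, and variables do not carry over. Pictures are saved under pics/ and viewed, at most 10 in all, crops included, and the job is handed in when it is done.

Besides the shell and the picture viewer there is one more tool, called after "Call:" as name(argument=value, ...) on one line, values as JSON. play_rows: Moves the arm, as the interface text tells. Its arguments: {"type":"object","properties":{"motion":{"type":"array"},"hand":{"type":"number"},"squeeze":{"type":"number"}},"required":["motion"]}

```bash
mkdir -p pics; cat > h.py <<'E'
import numpy as np, cv2
from rig import arm, cams
def ray(f,u,v,z):
    d=f["pose"][:3,:3]@np.linalg.inv(f["mtx"])@np.array([u,v,1.0]);o=f["pose"][:3,3]
    return o+d*(z-o[2])/d[2]
def proj(f,p):
    T=np.linalg.inv(f["pose"]);q=f["mtx"]@(T[:3,:3]@np.asarray(p)+T[:3,3]);return q[:2]/q[2]
def save(f,n): cv2.imwrite("pics/"+n,f["color"][:,:,::-1])
E
python3 - <<'E'
from h import *
for n in("top","side"):
    f=cams.grab_frame(n);save(f,n+"0.png");np.savez("pics/"+n+"0.npz",**f);print(n,f["pose"].round(3),f["mtx"].round(1))
o=arm.get_obs();print(o)
E
```

```text
top [[ 0.022 -0.997  0.08   0.419]
 [-1.    -0.022 -0.002 -0.064]
 [ 0.004 -0.08  -0.997  1.132]
 [ 0.     0.     0.     1.   ]] [[505.9   0.  320.8]
 [  0.  505.9 243. ]
 [  0.    0.    1. ]]
side [[ 0.927 -0.236  0.293  0.215]
 [-0.376 -0.566  0.734 -0.8  ]
 [-0.007 -0.79  -0.613  0.703]
 [ 0.     0.     0.     1.   ]] [[491.1   0.  326.7]
 [  0.  491.1 245.7]
 [  0.    0.    1. ]]
{'t': 0.1, 'joint_pos': array([ 1.11951399e+00,  5.28388483e-01,  1.43377911e+00,  4.29375514e-06,
        1.18141564e+00, -1.78494529e-01]), 'dq': array([-0.00169176, -0.00208074, -0.00393051,  0.00016624,  0.00021505,
       -0.00015908]), 'joint_torque': array([-1.06252321e-04, -4.43303418e+01, -1.78587073e+01, -2.04371781e-04,
        3.87924301e-03, -7.28279645e-06]), 'tool_pos': array([0.16806857, 0.60131212, 0.23482051]), 'orientation': array([-4.27084760e-01, -3.11179968e+00,  2.97053078e-03]), 'wrist_force': array([-0.63375608,  0.21662303, -0.10882831]), 'wrist_torque': array([-0.0009004 ,  0.02700436,  0.05713357]), 'finger_force': 0.0, 'grip_width': 0.08527890660389918}
```

View pics/top0.png

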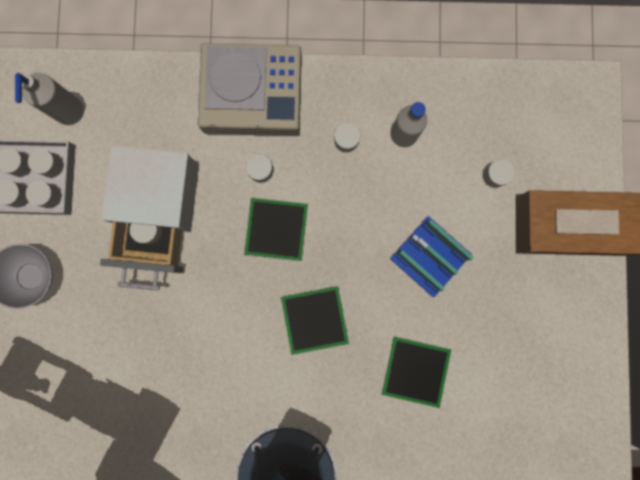

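View pics/side0.png

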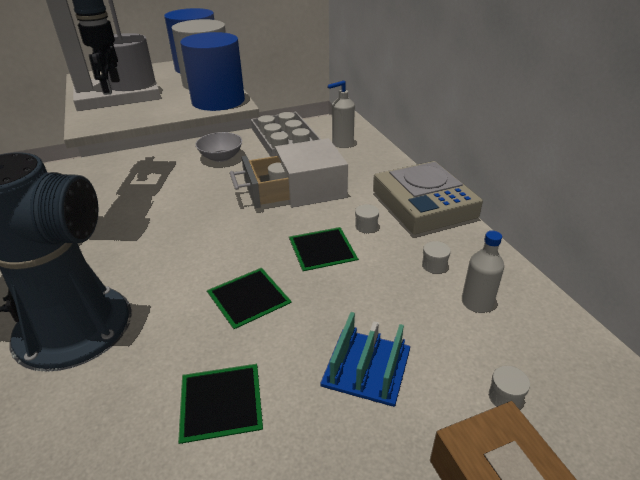

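The top view shows the cabinet at (147,190), with its drawer open toward the robot and the handle at (141,285). The pads are at (276,229), (315,320) and (417,372), and the leftmost, (276,229), is the one meant. The rack is at (432,256). The side view shows the rack at (367,360), with white on the middle plate's far end. I'll crop the rack and measure.

```bash
python3 - <<'E'
from h import *
t=np.load("pics/top0.npz");s=np.load("pics/side0.npz")
a=cv2.resize(t["color"][205:305,380:480],(400,400),interpolation=cv2.INTER_CUBIC)
b=cv2.resize(s["color"][305:405,315:415],(400,400),interpolation=cv2.INTER_CUBIC)
cv2.imwrite("pics/rack.png",np.hstack([a,b])[:,:,::-1])
hsv=cv2.cvtColor(t["color"],cv2.COLOR_RGB2HSV)
g=cv2.inRange(hsv,(50,120,50),(70,255,255))
for c in cv2.findContours(g,cv2.RETR_EXTERNAL,2)[0]:
    if cv2.contourArea(c)>1000:
        r=cv2.minAreaRect(c);P=[ray(t,*p,.003)[:2] for p in cv2.boxPoints(r)]
        print("pad",np.mean(P,0).round(3),[np.linalg.norm(P[i]-P[i-1]).round(3) for i in range(4)])
bl=cv2.inRange(hsv,(105,120,60),(125,255,255));bl[:200]=0;bl[310:]=0;bl[:,:380]=0;bl[:,490:]=0
pts=cv2.findNonZero(bl);r=cv2.minAreaRect(pts);B=[ray(t,*p,.01)[:2] for p in cv2.boxPoints(r)]
print("rack",np.mean(B,0).round(3),np.round(B,3).tolist(),[np.linalg.norm(B[i]-B[i-1]).round(3) for i in range(4)])
# cabinet top
w=cv2.inRange(hsv,(0,0,140),(180,30,255));w[:135]=0;w[240:]=0;w[:,:95]=0;w[:,200:]=0
c=max(cv2.findContours(w,cv2.RETR_EXTERNAL,2)[0],key=cv2.contourArea);r=cv2.minAreaRect(c)
C=[ray(t,*p,.1)[:2] for p in cv2.boxPoints(r)];print("cab",np.mean(C,0).round(3),np.round(C,3).tolist(),[np.linalg.norm(C[i]-C[i-1]).round(3) for i in range(4)])
for p in((119,286),(164,290)):print("handle?",ray(t,*p,.062).round(3))
print("wash/jars",ray(t,417,110,.17).round(3),ray(t,347,133,.048).round(3),ray(t,259,165,.048).round(3),ray(t,501,172,.048).round(3))
cv2.imwrite("pics/cab.png",cv2.resize(t["color"][130:300,90:210],(480,680)[::1],interpolation=cv2.INTER_CUBIC)[80:,:,::-1])
E
```

```text
pad [ 0.231 -0.282] [np.float64(0.124), np.float64(0.125), np.float64(0.125), np.float64(0.125)]
rack [ 0.485 -0.31 ] [[0.479, -0.222], [0.573, -0.304], [0.489, -0.399], [0.397, -0.316]] [np.float64(0.126), np.float64(0.125), np.float64(0.127), np.float64(0.124)]
cab [0.598 0.304] [[0.51, 0.392], [0.702, 0.379], [0.685, 0.215], [0.493, 0.23]] [np.float64(0.163), np.float64(0.192), np.float64(0.165), np.float64(0.192)]
handle? [0.405 0.357 0.062]
handle? [0.399 0.262 0.062]
wash/jars [ 0.761 -0.248  0.17 ] [ 0.749 -0.118  0.048] [0.674 0.072 0.048] [ 0.67  -0.455  0.048]
```

View pics/rack.png

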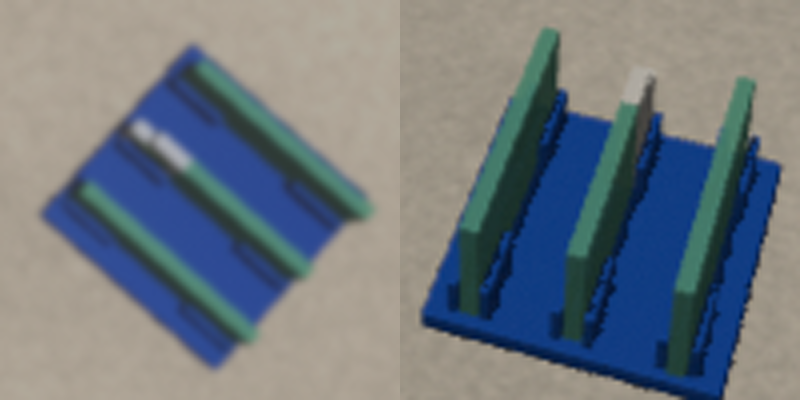

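View pics/cab.png

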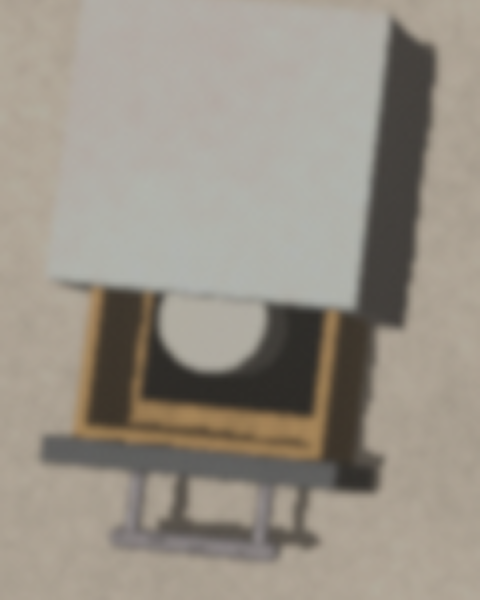

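The crops show the notched, frosted end of the middle plate at the upper left of the top view, near (414,237), so it points along world +x+y. The handle bar runs from (118,284) to (159.5,287.5) in the top view.

```bash
python3 - <<'E'
from h import *
t=np.load("pics/top0.npz");s=np.load("pics/side0.npz")
hsv=cv2.cvtColor(t["color"],cv2.COLOR_RGB2HSV)
k=cv2.inRange(hsv,(0,0,0),(180,255,45));k[190:270,:235]=0
for c in cv2.findContours(k,cv2.RETR_EXTERNAL,2)[0]:
    if 1000<cv2.contourArea(c)<6000:
        r=cv2.minAreaRect(c);P=[ray(t,*p,.003)[:2] for p in cv2.boxPoints(r)]
        print("pad",r[0],np.mean(P,0).round(3),[np.linalg.norm(P[i]-P[i-1]).round(3) for i in range(4)])
C=[ray(t,*p,.1)[:2] for p in((101.75,219.25),(179.5,227),(187.5,153.75))]
print(np.round(C,3).tolist(),np.linalg.norm(C[0]-C[1]),np.linalg.norm(C[1]-C[2]))
d=C[0]-C[1];print("front dir angle",np.degrees(np.arctan2(-d[0],d[1])))
ax=C[2]-C[1];print("cab x yaw",np.degrees(np.arctan2(ax[1],ax[0])),"centre",(C[0]+C[2])/2)
H=[ray(t,*p,.062)[:2] for p in((118,284.25),(159.5,287.5))]
print("handle",np.round(H,3).tolist(),np.mean(H,0),np.linalg.norm(H[0]-H[1]))
L=lambda u,v:(380+u/4,205+v/4)
e1=ray(t,*L(307,272),.065)[:2]; e2=ray(t,*L(134,128),.053)[:2]
d=e2-e1;print("plate",e1,e2,(e1+e2)/2,np.linalg.norm(d),np.degrees(np.arctan2(d[1],d[0])))
# side check
S=lambda u,v:(315+(u-400)/4,305+v/4)
print("side near top end",ray(s,*S(580,250),.065),"clear/frost boundary",ray(s,*S(628,103),.065))
E
```

```text
pad (287.5, 454.0) [ 0.05  -0.004] [np.float64(0.105), np.float64(0.159), np.float64(0.105), np.float64(0.157)]
pad (416.4764709472656, 372.10589599609375) [ 0.23  -0.282] [np.float64(0.11), np.float64(0.109), np.float64(0.11), np.float64(0.109)]
pad (316.4038391113281, 319.51922607421875) [ 0.34 -0.06] [np.float64(0.106), np.float64(0.097), np.float64(0.106), np.float64(0.096)]
pad (275.5907287597656, 229.410888671875) [0.538 0.036] [np.float64(0.105), np.float64(0.103), np.float64(0.106), np.float64(0.103)]
[[0.541, 0.384], [0.529, 0.224], [0.682, 0.214]] 0.16050019241062566 0.1534248492119541
front dir angle -4.461171662992325
cab x yaw -3.68467997744852 centre [0.61147786 0.29938167]
handle [[0.409, 0.359], [0.404, 0.271]] [0.40626377 0.31512564] 0.08771802180900236
plate [ 0.44773114 -0.35409505] [ 0.52313533 -0.26456408] [ 0.48543324 -0.30932957] 0.117053781381649 49.89546830360039
side near top end [ 0.44870268 -0.35261899  0.065     ] clear/frost boundary [ 0.5012778  -0.28933399  0.065     ]
```

Call:
play_rows(hand=0, motion=[[0.025,-0.04,0,0,0,2],[0.05,-0.08,0,0,0,4],[0.075,-0.12,0,0,0,6],[0.1,-0.16,0,0,0,8],[0.13,-0.2,0,0,0,10],[0.16,-0.24,0,0,0,12],[0.187,-0.283,0,0,0,12],[0.187,-0.283,0,0,0,12]])

```text
t: 0.9
tool_pos: [0.3584, 0.3146, 0.2355]
orientation: [0.111, 3.139, -0.003]
wrist_force: [-0.6, 1.3, -0.3]
grip_width: 0.0001
finger_force: 0.0
```

Call:
play_rows(motion=[[0,0,-0.04,0,0,0],[0,0,-0.08,0,0,0],[0,0,-0.12,0,0,0],[0,0,-0.15,0,0,0],[0,0,-0.163,0,0,0],[0,0,-0.163,0,0,0],[0,0,-0.163,0,0,0],[0,0,-0.163,0,0,0]])

```text
t: 1.7
tool_pos: [0.3558, 0.3195, 0.0736]
orientation: [0.099, 3.138, 0.002]
wrist_force: [-0.5, -0.1, -1.1]
grip_width: 0.0
finger_force: 0.0
```

```bash
python3 - <<'E'
from h import *
f=cams.grab_frame("top");g=cams.grab_frame("side");np.savez("pics/top1.npz",**f)
a=cv2.resize(f["color"][180:330,60:210],(400,400),interpolation=cv2.INTER_CUBIC);b=cv2.resize(g["color"][90:240,180:330],(400,400),interpolation=cv2.INTER_CUBIC)
cv2.imwrite("pics/p1.png",np.hstack([a,b])[:,:,::-1])
o=arm.get_obs();print(o["tool_pos"],o["wrist_force"],o["grip_width"])
E
```

```text
[0.35591537 0.31941409 0.07377314] [-0.98219074  0.41839327 -0.38483778] -0.0003279762614674067
```

View pics/p1.png

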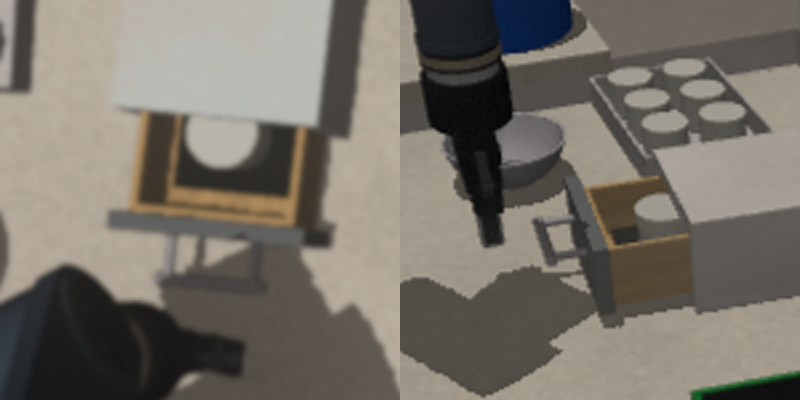

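The closed fingertips stand in front of the bar, roughly centred on it. Now I'll push.

Call:
play_rows(motion=[[0.015,-0.001,0,0,0,0],[0.03,-0.002,0,0,0,0],[0.045,-0.003,0,0,0,0],[0.06,-0.004,0,0,0,0],[0.075,-0.005,0,0,0,0],[0.09,-0.006,0,0,0,0],[0.105,-0.007,0,0,0,0],[0.11,-0.008,0,0,0,0]])

```text
t: 2.6
tool_pos: [0.4681, 0.3108, 0.0727]
orientation: [0.101, 3.138, 0.001]
wrist_force: [0.7, 0.0, 0.8]
grip_width: 0.0001
finger_force: 0.0
```

Call:
play_rows(motion=[[0.002,0,0,0,0,0],[0.004,0,0,0,0,0],[0.006,0,0,0,0,0],[0.008,0,0,0,0,0],[0.01,-0.001,0,0,0,0],[0.012,-0.001,0,0,0,0],[0.014,-0.001,0,0,0,0],[0.014,-0.001,0,0,0,0]])

```text
t: 3.4
tool_pos: [0.4798, 0.3099, 0.0727]
orientation: [0.1, 3.139, 0.0]
wrist_force: [0.4, -0.2, -0.1]
grip_width: -0.0002
finger_force: 0.2
```

Call:
play_rows(motion=[[0.002,0,0,0,0,0],[0.004,0,0,0,0,0],[0.006,0,0,0,0,0],[0.008,0,0,0,0,0],[0.01,0,0,0,0,0],[0.01,0,0,0,0,0],[0.01,0,0,0,0,0],[0.01,0,0,0,0,0]])

```text
t: 4.2
tool_pos: [0.4898, 0.3101, 0.0728]
orientation: [0.099, 3.139, 0.001]
wrist_force: [0.1, 0.6, 0.4]
grip_width: 0.0001
finger_force: 0.0
```

```bash
python3 - <<'E'
from h import *
f=cams.grab_frame("top");g=cams.grab_frame("side")
a=cv2.resize(f["color"][180:330,60:210],(400,400),interpolation=cv2.INTER_CUBIC);b=cv2.resize(g["color"][90:240,180:330],(400,400),interpolation=cv2.INTER_CUBIC)
cv2.imwrite("pics/p2.png",np.hstack([a,b])[:,:,::-1])
E
```

```text
(no output)
```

View pics/p2.png

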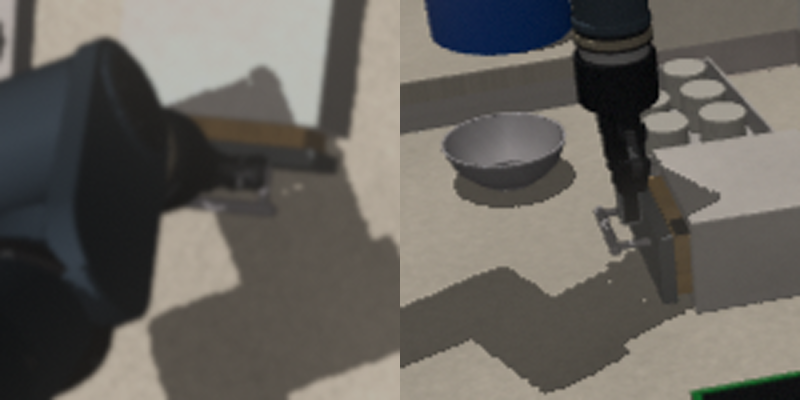

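```bash
python3 - <<'E'
from h import *
g=cams.grab_frame("side");f=cams.grab_frame("top")
o=arm.get_obs();print(arm.nose_length,o["tool_pos"],o["wrist_force"])
p=o["tool_pos"]
q=lambda c:(180+c[0]/2.667-240*0,90+c[1]/2.667)
for dz in(0,-.025):print("tool pt side",proj(g,p+[0,0,dz]),"top",proj(f,p+[0,0,dz]))
A=q((200,212));B=q((220,250));print("bar ends px",A,B,ray(g,*A,.062),ray(g,*B,.062))
print("tip px",q((228,220)))
T=lambda u,v:(60+u/2.667,180+v/2.667)
print("bar near end top",ray(f,*T(272,212),.062),"front right top edge",ray(f,*T(337,170),.09))
E
```

```text
0.025 [0.48949095 0.30995643 0.07279468] [-1.31012393 -0.19163299 -0.99148043]
tool pt side [266.21788913 170.66027919] top [141.38931525 246.1342788 ]
tool pt side [267.00154615 179.02745208] top [145.46254489 246.99869026]
bar ends px (254.99062617172854, 169.49006374203225) (262.4896887889014, 183.73828271466067) [0.46838062 0.34668161 0.062     ] [0.46613566 0.26752639 0.062     ]
tip px (265.48931383577053, 172.4896887889014)
bar near end top [0.46286494 0.26886364 0.062     ] front right top edge [0.49531297 0.21142502 0.09      ]
```

The fingers passed over the bar and are pushing the drawer front itself, with the bar now at x≈0.467 and about 33 mm left to go. That works too, so I'll carry on.

Call:
play_rows(motion=[[0.004,0,0,0,0,0],[0.008,-0.001,0,0,0,0],[0.012,-0.001,0,0,0,0],[0.016,-0.001,0,0,0,0],[0.02,-0.001,0,0,0,0],[0.023,-0.002,0,0,0,0],[0.025,-0.002,0,0,0,0],[0.025,-0.002,0,0,0,0]])

```text
t: 5.2
tool_pos: [0.5068, 0.3083, 0.0724]
orientation: [-0.101, -3.124, 0.003]
wrist_force: [-14.9, 4.3, 9.7]
grip_width: 0.0001
finger_force: 7.5
```

Call:
play_rows(motion=[[0.001,0,0,0,0,0],[0.002,0,0,0,0,0],[0.003,0,0,0,0,0],[0.004,0,0,0,0,0],[0.005,0,0,0,0,0],[0.006,0,0,0,0,0],[0.007,0,0,0,0,0],[0.007,0,0,0,0,0]])

```text
t: 6.0
tool_pos: [0.5068, 0.3082, 0.0724]
orientation: [-0.1, -3.111, 0.006]
wrist_force: [-26.3, 6.3, 18.8]
grip_width: -0.0005
finger_force: 13.6
```

Call:
play_rows(motion=[[-0.006,0,0,0,0,0],[-0.012,0,0,0,0,0],[-0.018,0,0,0,0,0],[-0.018,0,0.03,0,0,0],[-0.018,0,0.07,0,0,0],[-0.018,0,0.12,0,0,0],[-0.018,-0.04,0.16,0,0,0],[-0.018,-0.08,0.19,0,0,0]])

```text
t: 6.8
tool_pos: [0.5054, 0.233, 0.2616]
orientation: [0.096, 3.134, 0.002]
wrist_force: [-0.0, -0.9, 0.3]
grip_width: 0.0001
finger_force: 0.0
```

Call:
play_rows(hand=0.085, motion=[[0,-0.04,0,0,0,0],[0,-0.08,0,0,0,0],[0,-0.12,0,0,0,0],[0,-0.16,0,0,0,0],[0,-0.2,0,0,0,0],[0,-0.24,0,0,0,0],[0,-0.24,0,0,0,0],[0,-0.24,0,0,0,0]])

```text
t: 7.6
tool_pos: [0.5042, -0.0083, 0.259]
orientation: [0.104, 3.138, -0.0]
wrist_force: [-0.4, 0.6, 0.1]
grip_width: 0.0848
finger_force: 0.0
```

```bash
python3 - <<'E'
from h import *
f=cams.grab_frame("top");g=cams.grab_frame("side")
a=cv2.resize(f["color"][130:280,60:210],(400,400),interpolation=cv2.INTER_CUBIC);b=cv2.resize(g["color"][90:240,220:370],(400,400),interpolation=cv2.INTER_CUBIC)
cv2.imwrite("pics/p3.png",np.hstack([a,b])[:,:,::-1])
E
```

```text
(no output)
```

View pics/p3.png

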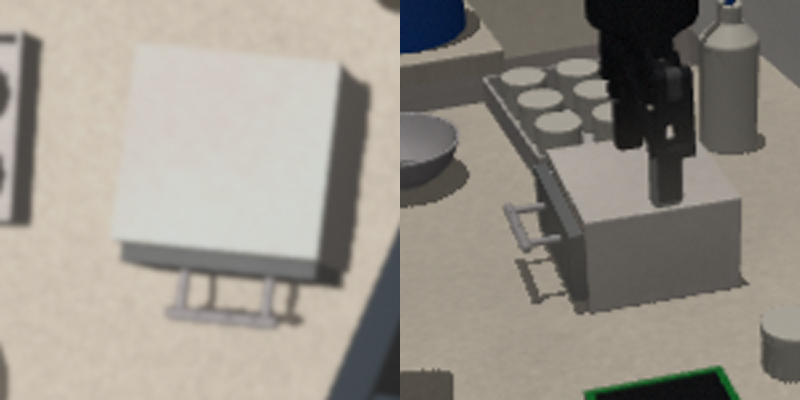

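The drawer front now sits flush against the cabinet, with the handle at top-view pixel (143,249). Next I'll go above the plate and turn the jaw across it.

Call:
play_rows(hand=0.03, motion=[[0,-0.02,0,0,0,-8],[0,-0.04,0,0,0,-16],[0,-0.06,0,0,0,-24],[-0.005,-0.08,0,0,0,-32],[-0.005,-0.1,0,0,0,-40],[-0.01,-0.12,0,0,0,-48],[-0.01,-0.14,0,0,0,-56],[-0.01,-0.16,0,0,0,-64]])

```text
t: 8.5
tool_pos: [0.4938, -0.1661, 0.2588]
orientation: [1.752, 2.607, 0.0]
wrist_force: [0.9, -0.8, -0.3]
grip_width: 0.03
finger_force: 0.0
```

Call:
play_rows(motion=[[0,-0.02,0,0,0,-8],[0,-0.04,0,0,0,-16],[-0.005,-0.06,0,0,0,-24],[-0.005,-0.08,-0.02,0,0,-32],[-0.01,-0.1,-0.04,0,0,-40],[-0.01,-0.12,-0.06,0,0,-48],[-0.01,-0.14,-0.08,0,0,-56],[-0.01,-0.144,-0.1,0,0,-62.7]])

```text
t: 9.3
tool_pos: [0.4849, -0.3122, 0.1581]
orientation: [2.851, 1.312, 0.001]
wrist_force: [-0.3, 0.3, -0.3]
grip_width: 0.0297
finger_force: 0.0
```

Call:
play_rows(motion=[[0,0,0,0,0,0],[0,0,0,0,0,0],[0,0,0,0,0,0],[0,0,0,0,0,0],[0,0,0,0,0,0],[0,0,0,0,0,0],[0,0,0,0,0,0],[0,0,0,0,0,0]])

```text
t: 10.1
tool_pos: [0.4833, -0.311, 0.1589]
orientation: [2.851, 1.32, 0.0]
wrist_force: [-0.8, -0.3, -0.2]
grip_width: 0.0299
finger_force: 0.0
```

```bash
python3 - <<'E'
from h import *
from scipy.spatial.transform import Rotation as R
f=cams.grab_frame("top");g=cams.grab_frame("side")
o=arm.get_obs();M=R.from_rotvec(o["orientation"]).as_matrix();print(o["tool_pos"],np.degrees(np.arctan2(M[1,1],M[0,1])),M[:,2],o["joint_pos"],o["grip_width"])
a=cv2.resize(f["color"][190:310,370:490],(400,400),interpolation=cv2.INTER_CUBIC);b=cv2.resize(g["color"][280:400,310:430],(400,400),interpolation=cv2.INTER_CUBIC)
cv2.imwrite("pics/p4.png",np.hstack([a,b])[:,:,::-1])
T=np.load("pics/top1.npz")
# drawer check: handle bar
print("handle",ray(f,143.2,248.9,.062))
E
```

```text
[ 0.48328137 -0.31102853  0.15872748] -40.33436798938409 [-4.50889592e-05  2.69103578e-05 -9.99999999e-01] [-7.66200068e-01  5.60250637e-01  1.63382072e+00 -1.46237564e-05
  9.47572448e-01 -6.22240101e-02] 0.03010685523820824
handle [0.4844266  0.30964384 0.062     ]
```

View pics/p4.png

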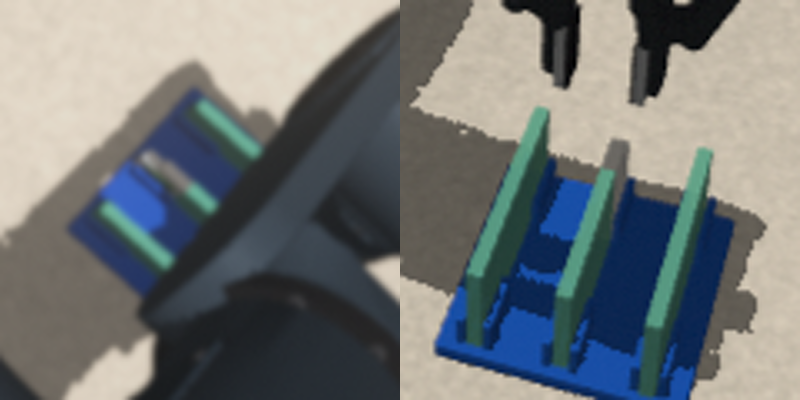

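The open jaw straddles the middle plate and is square to it. The drawer handle is at x=0.484, where the expected shut position is 0.483 (cabinet back edge minus 205 mm). Descending now.

Call:
play_rows(motion=[[0,0,-0.02,0,0,0],[0,0,-0.04,0,0,0],[0,0,-0.06,0,0,0],[0,0,-0.075,0,0,0],[0,0,-0.09,0,0,0],[0,0,-0.105,0,0,0],[0,0,-0.112,0,0,0],[0,0,-0.112,0,0,0]])

```text
t: 11.0
tool_pos: [0.4828, -0.3106, 0.0458]
orientation: [-2.849, -1.318, 0.001]
wrist_force: [-0.6, 0.2, 0.4]
grip_width: 0.0301
finger_force: 0.0
```

Call:
play_rows(hand=0.0, squeeze=50, motion=[[0,0,0,0,0,0],[0,0,0,0,0,0],[0,0,0,0,0,0],[0,0,0,0,0,0],[0,0,0,0,0,0],[0,0,0,0,0,0],[0,0,0,0,0,0],[0,0,0,0,0,0]])

```text
t: 11.8
tool_pos: [0.4835, -0.3111, 0.0474]
orientation: [2.851, 1.319, 0.0]
wrist_force: [-0.7, 0.7, 6.5]
grip_width: 0.007
finger_force: 50.7
```

Call:
play_rows(motion=[[0,0,0.015,0,0,0],[0,0,0.035,0,0,0],[0,0,0.06,0,0,0],[0,0,0.09,0,0,0],[0,0,0.12,0,0,0],[0,0,0.15,0,0,0],[0,0,0.18,0,0,0],[0,0,0.2,0,0,0]])

```text
t: 12.6
tool_pos: [0.484, -0.3114, 0.2498]
orientation: [2.848, 1.318, 0.002]
wrist_force: [-0.1, -0.3, -1.2]
grip_width: 0.0066
finger_force: 49.7
```

Call:
play_rows(motion=[[0.004,0.02,0,0,0,3],[0.012,0.05,0,0,0,8],[0.022,0.09,0,0,0,14],[0.032,0.14,0,0,0,20],[0.042,0.19,0,0,0,26],[0.052,0.24,0,0,0,32],[0.06,0.28,0,0,0,37],[0.0665,0.3015,0,0,0,40.4]])

```text
t: 13.4
tool_pos: [0.5494, -0.0057, 0.2473]
orientation: [-2.213, -2.229, -0.001]
wrist_force: [-0.1, 0.2, -0.9]
grip_width: 0.007
finger_force: 49.7
```

Call:
play_rows(motion=[[0,0,0,0,6,0],[0,0,-0.005,0,12,0],[0,0,-0.01,0,18,0],[0,0,-0.015,0,24,0],[0,0,-0.02,0,30,0],[0,0,-0.025,0,36,0],[0,0,-0.03,0,41,0],[0,0,-0.035,0,45,0]])

```text
t: 14.2
tool_pos: [0.5505, -0.0094, 0.2113]
orientation: [-1.758, -1.76, 0.73]
wrist_force: [-0.4, 0.3, -2.0]
grip_width: 0.0069
finger_force: 49.8
```

Call:
play_rows(motion=[[0,0,0,0,0,0],[0,0,0,0,0,0],[0,0,0,0,0,0],[0,0,0,0,0,0],[0,0,0,0,0,0],[0,0,0,0,0,0],[0,0,0,0,0,0],[0,0,0,0,0,0]])

```text
t: 15.0
tool_pos: [0.5498, -0.0095, 0.2118]
orientation: [-1.759, -1.761, 0.728]
wrist_force: [-0.3, -0.0, -1.9]
grip_width: 0.0072
finger_force: 49.8
```

```bash
python3 - <<'E'
from h import *
from scipy.spatial.transform import Rotation as R
f=cams.grab_frame("top");g=cams.grab_frame("side")
o=arm.get_obs();M=R.from_rotvec(o["orientation"]).as_matrix();print(o["tool_pos"],M.round(3),o["joint_pos"].round(2),o["grip_width"],o["finger_force"],np.abs(o["dq"]).max())
p=o["tool_pos"];print("pred label px",proj(f,p+[-.0124,.0455,-.0067]),proj(g,p+[-.0124,.0455,-.0067]),"pad px",proj(f,(.538,.036,.003)))
a=f["color"][130:330,180:380];b=g["color"][100:300,220:420]
cv2.imwrite("pics/p5.png",cv2.resize(np.hstack([a,b])[:,:,::-1],(800,400),interpolation=cv2.INTER_CUBIC))
E
```

```text
[ 0.54985286 -0.00948709  0.21170328] [[-0.001  0.707 -0.707]
 [ 1.     0.001  0.   ]
 [ 0.001 -0.707 -0.707]] [-0.16  0.82  1.14 -0.12  1.95 -0.16] 0.007120513942820699 49.82065737247467 0.0031286659518862843
pred label px [266.13940787 218.13432851] [321.20028231 169.93924218] pad px [275.51123627 229.54178952]
```

View pics/p5.png

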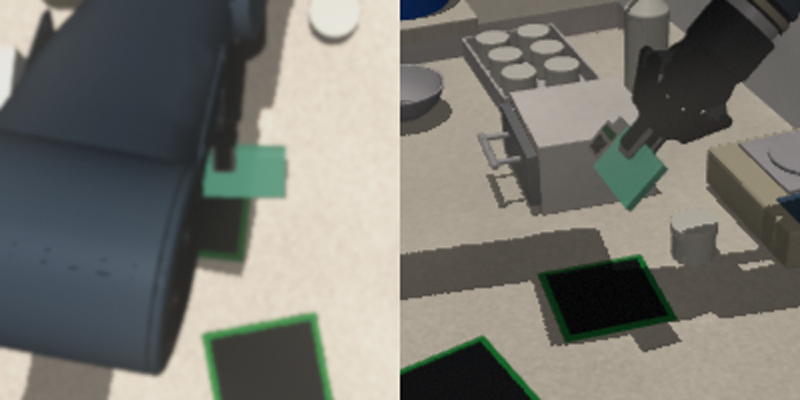

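The side view shows the label, with its bars, on the raised face at about (322,172) against a predicted (321,170). The grip holds steady at 50 N and the drawer is still shut, so I'm handing in.

```bash
python3 -c "
from rig import arm
print(arm.close_job())"
```

```text
the job is handed in; nothing more can be done
None
```

I pushed the drawer shut and handed in with the plate gripped by its clear part, about 20 cm above the leftmost pad, its label over the middle and tipped up 45°; the hand-in call returned no verdict.

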